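# Unlatch a mould box, set its lid aside and lay out the second sprig mould

### The job

Get the second sprig mould out for pressing. Turn the black knob of the mould box clockwise to free the latch, lift the lid straight off by the knob and set it aside flat on the bench, right way up, clear of the box and the ware board; then take the plaster mould out of its slot and stand it on edge on the ware board. Let go of it there, so that you can take it again by its two ends, and lay it carved face up, wholly on the board: gently, without letting it drop or topple, and without shifting the other mould or the two glaze jars.

Things in the scene. Friction and masses are not known exactly. Their poses are not given: they have to be found in the camera images.
- mould_box: Open wooden box fixed to the bench, 110 (x) by 180 (y) mm, 80 high, walls 8, floor 8 thick. Origin: centre of its underside, z up. Floor ribs 10 high make two slots 30 wide, 40 mm either side of the centre along y: the mould is in the +y slot, the other is empty. Brass keepers (40 long, 11 deep, near the rim) amid the long walls hold the latch bar. Box and ware board may change sides.
- lid: Loose wooden lid, 116 (x) by 186 (y) by 9 mm, 0.25 to 0.4 kg. Origin: centre of the panel's underside, z up; 80 above the bench when shut. Two end battens reach 24 below the panel into the box with 2 to 3 mm of play: raise it 30 mm straight before moving sideways. On the bench it stands on these battens, origin 24 up.
- latch (a joint): Turn of knob and latch bar, rad. 0: knob across the box (along the lid's x), locked; grows clockwise seen from above; stop at 1.45, nearly along the box. Free of the keepers from about 1.0 on; before that the lid cannot be lifted. Starts at 0 to 0.2, resists with about 0.06 N m, stays where it is left.
- knob (a point): Middle of the knob on its turning axis, 37 above the underside of the lid panel. The knob is a black upright wing with flat parallel sides, 56 long, 14 thick, from 19 to 49 above that underside, a white dot at one end of its top. The point's x axis runs along the wing and turns with it.
- mould: White plaster mould, 62 (x) by 51 (y) by 20 mm with a 4 mm relief on its +z face; 0.07 to 0.12 kg. Origin: middle of its plain back; block centre 10 along +z. Starts on a long edge in its slot, y up, face to the box middle, top 59 above the bench; only its faces can be gripped there (ends too near the walls). Stands alone on edge. Released over 5 mm up or 10 degrees from flat it counts as dropped.
- ware_board: Pale wooden ware board on two battens, fixed to the bench, 190 (its x) by 270 (its y) mm, its top 22 above the bench. Origin: centre of the footprint at bench height, z up. The other mould lies near its -y end; the rest of it is free.
- mate: The other white sprig mould, same size, lying carved face up near the -y end of the ware board, 85 to 92 mm from its centre along y. Leave it there.
- blue_jar: Loose glaze jar with a blue label and white lid, 47 across, 60 high. Origin: centre of underside. Leave it.
- yellow_jar: Loose glaze jar with a yellow label and white lid, 47 across, 60 high. Origin: centre of underside. Leave it.

How it is judged (in metres and radians):
On the way, in this order (a step that is already met when the one before it is completed fails the run):
1. the lid is off the box and stands right way up, flat on the bench, released (angle between lid's own z axis and vertical below 0.06 rad and height (world z) of lid between 0.018 and 0.03 m and contact force between the fingers and lid below 0.1 N and linear speed of lid below 0.02 m/s), for 0.2 s.
2. the mould stands on edge on the ware board, released (x of mould in the frame of ware_board between -0.085 and 0.085 m and y of mould in the frame of ware_board between -0.125 and 0.125 m and angle between mould's own z axis and vertical between 1.49 and 1.65 rad and z of mould in the frame of ware_board between 0.044 and 0.057 m and contact force between the fingers and mould below 0.1 N and linear speed of mould below 0.02 m/s), for 0.3 s.
At the end, for the whole second after the job is handed in: Lid right way up on its battens on the bench (panel 18 to 30 mm up, level to 0.06 rad); mould flat on the ware board, carved face up (to 0.06 rad), its centre 23 mm or more inside the board edges; both at rest and let go; other mould and jars where they stood (all of step 1 and x of mould in the frame of ware_board between -0.072 and 0.072 m and y of mould in the frame of ware_board between -0.112 and 0.112 m and z of mould in the frame of ware_board between 0.018 and 0.026 m and angle between mould's own z axis and vertical below 0.06 rad and linear speed of mould below 0.02 m/s and contact force between the fingers and mould below 0.1 N); the robot touches nothing.
It fails at once if the mould is dropped or let topple (moves faster than 0.35 m/s while no finger touches it) (linear speed of mould above 0.35 m/s and contact force between the fingers and mould below 0.05 N).
It fails at once if the lid is dropped (moves faster than 0.6 m/s while no finger touches it) (linear speed of lid above 0.6 m/s and contact force between the fingers and lid below 0.05 N).
It fails at once if the other mould is shifted by more than 10 mm (distance of mate from where it was at the start of the episode above 0.01 m).
It fails at once if a jar is shifted by more than 20 mm (distance of any of blue_jar, yellow_jar from where it was at the start of the episode above 0.02 m).
It also fails if it takes over 72 s, if anything falls off the work surface, if the arm or the gripper's body presses on something with over 40 N, if the wrist force passes 120 N, or if a joint passes its speed limit or range.

### The arm

A 7-joint arm with a two-finger parallel gripper is mounted at the origin on the work surface; the furniture and walls round the work are solid. World frame = base frame: x ahead of the robot, y to its left, z up, the work surface at z = 0. Lengths are in mm, angles in degrees, forces in N, time in s.
With the tool pointing down it reaches from about 400 to 850 mm from the base axis. Payload 4.5 kg.
Tool frame: the origin (TCP) lies midway between the tips of the shut fingers; the grasp point (between the pads) lies 19 mm behind it; z points along the fingers, y is the line along which they close (so a half turn about z gives the same grasp; the last joint's range is limited). The gripper opens to 88 mm and grips with 3 to 60 N. Pads are 18 mm wide; open, the fingers measure 123 mm over their backs; the gripper's body (75 mm by 187 mm) begins 45 mm behind the grasp point.
Start: joints at [-62.12, 39.483, -11.15, 89.685, 9.013, 51.709, -12.324], TCP at [273.413, 562.049, 238.743] pointing down, gripper open.
Joint ranges: [-172.22, 172.22], [-26.19, 119.32], [-84.43, 86.54], [7.71, 146.69], [-57.33, 237.33], [2.42, 119.75], [-152.13, 152.13]. Speed limits (degrees/s): [147.25, 147.25, 180, 180, 180, 180, 180].

### API

Orientations are given as a 3x3 rotation matrix whose columns are the frame's x, y, z axes.
In Python, from rig import readout, optics, ticket gives the robot as it stands. The module is installed in compiled form; this text tells all that it offers.
- The arm moves only by the tool step_arm, never from a script. Its argument "moves" is one flat list of numbers, 6 for each row, row after row: the shift along the tool's x, y, z in m, then the turn, a rotation vector about the tool's x, y, z in degrees. In form: [x, y, z, wx, wy, wz, x, y, z, wx, wy, wz, ...]. A call has 1 to 10 rows; each row is the pose to reach, as a shift and turn from the pose commanded when the call began, along the tool's axes at that moment; what a row does not reach only later rows make up. A row lasts 1/10 s, in which the tool goes at most 50 mm and 8.59 degrees, less where a joint would pass 70% of its speed; a pose out of reach is approached as far as the arm can. A call with a gripper value outside its range is refused whole. "hand" is the finger opening in m, from 0 to 0.0881, set as the call begins (left out, the last holds). The fingers move at their own pace and stop on an object; "newtons" is the grip in N (left out, the last holds). Time passes only in rows, so rows that repeat a pose let the fingers close. It gives the time, the measured TCP pose, the force, the opening and the grip force at its end, in the units of the state.
- readout.observe(): the state, without advancing time (a new reading comes with each control period).
- optics.capture(name): name is "side" or "top" or "wrist"; returns the picture (480x640x3 uint8, red, green, blue); there is no depth.
- optics.camera_info(name): a dict with "fov_y" (degrees; the focal length in pixels is half the picture's height over the tangent of half this angle, whatever the lens; pixels are square), "cx", "cy" (the principal point, pixels), "origin" and "rotation" of the camera in the world. Camera axes: x right, y down, z forward; pixel columns grow to the right and rows downward; lengths in mm; the calibration is good to about 2 mm. A picture is of the moment at which its call begins: read the wrist's pose just before it. camera_info takes no time and is no camera call; for the wrist camera it gives the pose at the moment of the call.
- ticket.finish_job(): hands the job in; it is judged then, once.
The state is a dict: "t": time; "q": joint angles; "dq": joint speeds; "tau": joint torques, N m; "ee_pos": TCP position; "tcp_rot": TCP orientation; "force": force on the tool from outside, world axes, zero at the start; "moment": the same for the moment, N m; "grip_width": finger opening in mm; "grip_force": force on a finger pad.
Only numpy, scipy, OpenCV 4.12 (cv2) and the standard library are available. Lean on these libraries where they do the work, as an engineer would, in place of code of your own. Each camera call takes 0.05 s, during which the arm holds its last target. There are 200 camera calls.

## Working session

There is one attempt and no reset: what is moved stays moved. The work goes in short steps, Python scripts to look and compute and a tool call to move; the robot and the scene stay as the last step left them, time stands still between calls to the robot, and variables do not carry over. Pictures are saved under pics/ and viewed, at most 12 in all, crops included, and the job is handed in when it is done.

Besides the shell and the picture viewer there is one more tool, called after "Request:" as name(argument=value, ...) on one line, values as JSON. step_arm: Moves the arm, as the interface text tells. Its arguments: {"type":"object","properties":{"moves":{"type":"array"},"hand":{"type":"number"},"newtons":{"type":"number"}},"required":["moves"]}

```bash
mkdir -p pics; cat > h.py <<'E'
import numpy as np, cv2
from rig import readout, optics, ticket
def snap(n,f):
    im=optics.capture(n); cv2.imwrite('pics/'+f,im[:,:,::-1]); return im
def ray(n,u,v,info=None):
    i=info or optics.camera_info(n); f=240/np.tan(np.radians(i['fov_y'])/2)
    d=np.array([(u-i['cx'])/f,(v-i['cy'])/f,1]); return np.array(i['origin'],float),np.array(i['rotation'])@d
def onz(n,u,v,z,info=None):
    o,d=ray(n,u,v,info); return o+d*(z-o[2])/d[2]
def proj(n,P,info=None):
    i=info or optics.camera_info(n); f=240/np.tan(np.radians(i['fov_y'])/2)
    c=np.array(i['rotation']).T@(np.array(P,float)-i['origin']); return c[0]/c[2]*f+i['cx'],c[1]/c[2]*f+i['cy']
E
python3 - <<'E'
from h import *
np.set_printoptions(precision=3,suppress=True)
s=readout.observe(); print(s['ee_pos'],s['tcp_rot'],s['t'],s['grip_width'])
for n in ['top','side','wrist']:
    i=optics.camera_info(n); print(n,i); snap(n,n+'0.png')
E
```

```text
[273.237 561.432 237.909] [[-0.899  0.437 -0.001]
 [ 0.437  0.899 -0.002]
 [-0.    -0.002 -1.   ]] 0.0 87.9742815892015
top {'fov_y': 55.33424951186407, 'cx': 318.2239376941547, 'cy': 240.92580716487734, 'origin': array([ 209.08 ,    5.061, 1410.829]), 'rotation': array([[-0.007, -0.988,  0.154],
       [-1.   ,  0.006, -0.009],
       [ 0.008, -0.154, -0.988]])}
side {'fov_y': 56.0256768178271, 'cx': 315.0215970962432, 'cy': 242.14416917643382, 'origin': array([  255.523, -1256.903,   770.016]), 'rotation': array([[ 0.987, -0.089,  0.132],
       [-0.158, -0.445,  0.882],
       [-0.02 , -0.891, -0.453]])}
wrist {'fov_y': 59.114405297685416, 'cx': 319.5919481819735, 'cy': 242.43964755285722, 'origin': array([209.65 , 592.613, 383.653]), 'rotation': array([[ 0.438,  0.865,  0.245],
       [ 0.899, -0.421, -0.121],
       [-0.001,  0.273, -0.962]])}
```

View pics/top0.png

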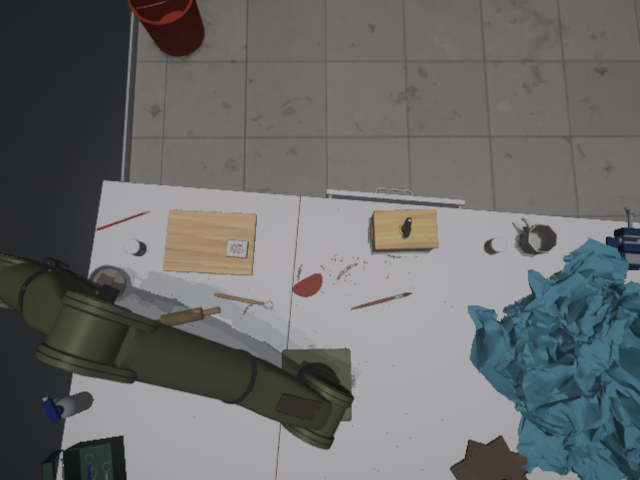

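View pics/side0.png

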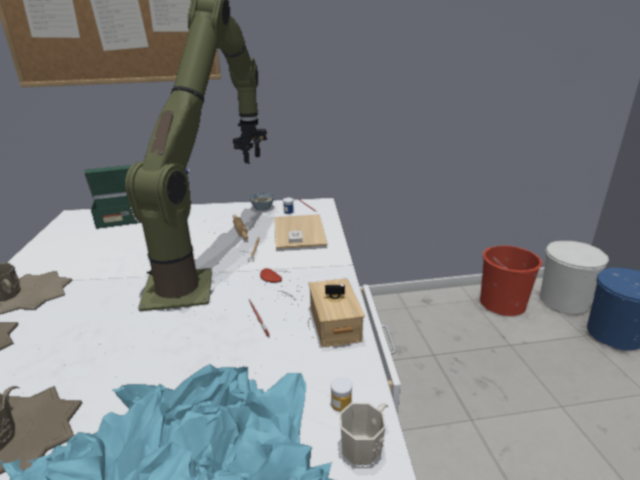

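The top view shows the ware board at about (210,242) with its mate at (237,248). The box lid is at (404,230) with its knob at (406,227). The jars are at (135,247), blue, and (496,245), yellow. The side view agrees with this.

```bash
python3 - <<'E'
from h import *
np.set_printoptions(precision=1,suppress=True)
im=cv2.imread('pics/top0.png'); hsv=cv2.cvtColor(im,cv2.COLOR_BGR2HSV)
m=cv2.inRange(hsv,(8,60,60),(30,255,255)); m=cv2.morphologyEx(m,cv2.MORPH_CLOSE,np.ones((5,5)))
for c in cv2.findContours(m,0,2)[0]:
    if cv2.contourArea(c)<1500: continue
    r=cv2.minAreaRect(c); b=cv2.boxPoints(r)
    ap=cv2.approxPolyDP(c,5,True)[:,0]
    z=89 if r[0][0]>300 else 22
    print(r,z,'poly',ap.tolist()); print(np.array([onz('top',*p,z) for p in b])); print('c',onz('top',*r[0],z))
    print('polypts',np.array([onz('top',*p,z) for p in ap]))
for n,(u,v),zz in [('knob',(406,227),129),('mate',(237,248),44),('blue',(133,246),60),('yel',(496,245),60)]: print(n,onz('top',u,v,zz))
a=cv2.resize(im[200:260,360:450],None,fx=8,fy=8,interpolation=cv2.INTER_CUBIC)[:480,:720]
cv2.imwrite('pics/a.png',a)
E
```

```text
((489.0, 458.5), (74.0, 41.0), -0.0) 89 poly [[525, 458], [511, 454], [501, 438], [488, 446], [471, 442], [467, 458], [452, 471], [457, 479], [526, 479]]
[[-239.2 -364.8   89. ]
 [-134.  -370.3   89. ]
 [-135.9 -574.1   89. ]
 [-241.2 -565.9   89. ]]
c [-187.9 -468.7   89. ]
polypts [[-187.6 -567.3   89. ]
 [-176.9 -529.7   89. ]
 [-135.2 -505.2   89. ]
 [-155.7 -468.    89. ]
 [-144.9 -421.9   89. ]
 [-186.1 -408.6   89. ]
 [-218.9 -365.8   89. ]
 [-239.4 -378.3   89. ]
 [-241.2 -565.9   89. ]]
((403.5, 230.0), (40.0, 67.0), 90.0) 89 poly [[374, 211], [375, 249], [437, 246], [434, 210]]
[[ 507.3 -160.8   89. ]
 [ 506.2 -359.4   89. ]
 [ 386.8 -353.7   89. ]
 [ 388.  -157.9   89. ]]
c [ 446.6 -257.9   89. ]
polypts [[ 504.2 -172.6   89. ]
 [ 390.8 -172.6   89. ]
 [ 398.6 -354.3   89. ]
 [ 506.3 -350.5   89. ]]
((209.23342895507812, 242.06491088867188), (89.5076904296875, 60.75801086425781), 3.012787342071533) 22 poly [[169, 211], [163, 269], [251, 274], [254, 214]]
[[339.6 463.8  22. ]
 [527.8 462.4  22. ]
 [511.4 185.8  22. ]
 [323.5 192.9  22. ]]
c [424.6 326.2  22. ]
polypts [[522.6 453.4  22. ]
 [342.7 463.8  22. ]
 [325.8 196.9  22. ]
 [511.7 190.5  22. ]]
knob [ 448.1 -257.4  129. ]
mate [402.6 237.2  44. ]
blue [408.2 543.2  60. ]
yel [ 404.7 -539.2   60. ]
```

View pics/a.png

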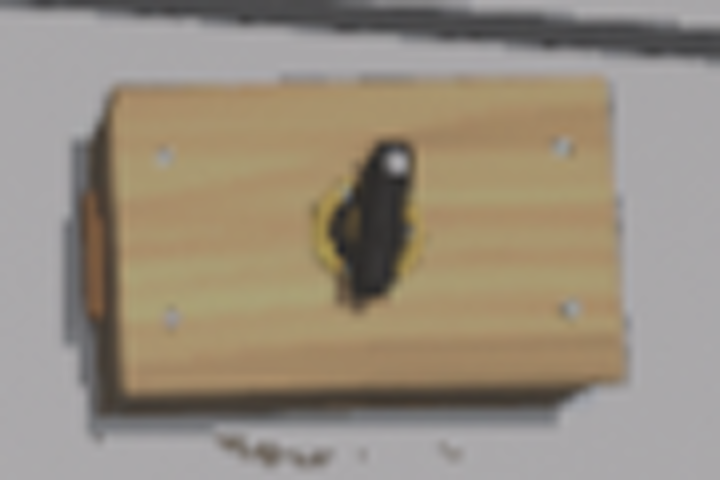

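The crop shows the wing with its white dot at crop (397,160), the far (+x) end. The wing is turned about 10° clockwise and the lid is nearly square to the world. Next I move above the knob.

```bash
cat >> h.py <<'E'
from scipy.spatial.transform import Rotation as Ro
def down(a,tilt=0):  # tool x at world angle a (deg), tool z down; then tilt about tool y
    a=np.radians(a); x=np.array([np.cos(a),np.sin(a),0]); z=np.array([0,0,-1.]); y=np.cross(z,x)
    return np.c_[x,y,z]@Ro.from_euler('y',tilt,degrees=True).as_matrix()
def rel(p,R):
    s=readout.observe(); R0=np.array(s['tcp_rot']); d=R0.T@(np.array(p)-s['ee_pos'])/1000
    w=Ro.from_matrix(R0.T@R).as_rotvec(degrees=True); print(np.round(d,4).tolist(),np.round(w,2).tolist())
E
python3 - <<'E'
from h import *
rel((500,180,300),down(160)); rel((440,-258,300),down(170))
E
```

```text
[-0.3708, -0.244, -0.0616] [-0.08, 0.0, -5.94]
[-0.5085, -0.6642, -0.0609] [-0.08, -0.01, -15.94]
```

Request:
step_arm(moves=[-0.371,-0.244,-0.062,0,0,-6,-0.371,-0.244,-0.062,0,0,-6,-0.371,-0.244,-0.062,0,0,-6,-0.371,-0.244,-0.062,0,0,-6,-0.371,-0.244,-0.062,0,0,-6,-0.371,-0.244,-0.062,0,0,-6,-0.371,-0.244,-0.062,0,0,-6,-0.371,-0.244,-0.062,0,0,-6,-0.371,-0.244,-0.062,0,0,-6,-0.371,-0.244,-0.062,0,0,-6], hand=0.06)

```text
t: 1.15
ee_pos: [504.5, 171.8, 301.0]
tcp_rot: [[-0.935, 0.354, 0.003], [0.354, 0.935, -0.005], [-0.005, -0.003, -1.0]]
force: [-0.8, 0.0, -0.4]
grip_width: 60.0
grip_force: 0.0
```

```bash
python3 - <<'E'
from h import *
print(readout.observe()['ee_pos']); rel((440,-258,300),down(170))
E
```

```text
[504.46165443 171.82954563 301.02606723]
[-0.0918, -0.4248, 0.0028] [-0.21, 0.24, -10.72]
```

Request:
step_arm(moves=[-0.092,-0.425,0.003,0,0,-10.7,-0.092,-0.425,0.003,0,0,-10.7,-0.092,-0.425,0.003,0,0,-10.7,-0.092,-0.425,0.003,0,0,-10.7,-0.092,-0.425,0.003,0,0,-10.7,-0.092,-0.425,0.003,0,0,-10.7,-0.092,-0.425,0.003,0,0,-10.7,-0.092,-0.425,0.003,0,0,-10.7,-0.092,-0.425,0.003,0,0,-10.7,-0.092,-0.425,0.003,0,0,-10.7])

```text
t: 2.15
ee_pos: [439.9, -256.3, 297.1]
tcp_rot: [[-0.985, 0.17, -0.002], [0.17, 0.985, -0.003], [0.001, -0.003, -1.0]]
force: [1.0, 0.2, 0.5]
grip_width: 59.9
grip_force: 0.0
```

```bash
python3 - <<'E'
from h import *
s=readout.observe(); print(s['ee_pos'],s['q']); i=optics.camera_info('wrist'); print(i['origin']); im=snap('wrist','w1.png')
import pickle; pickle.dump(i,open('w1.pkl','wb')); print(proj('wrist',(448,-258,129),i))
E
```

```text
[ 439.8504283  -256.27653564  297.07554966] [ 36.31612626  26.91247317 -17.41209815 104.79921504  10.42649888
  49.85880195  94.12268213]
[ 370.39024315 -243.71771738  442.80552974]
(np.float64(319.6000052910383), np.float64(230.14743281450012))
```

View pics/w1.png

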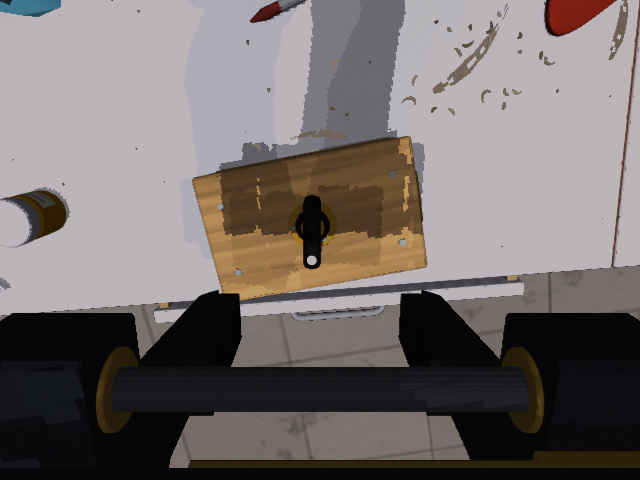

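The wrist view shows the lid corners at about (195,180), (409,138), (426,266) and (219,300). The wing runs from (313,197) to the dot end at (312,268).

```bash
python3 - <<'E'
from h import *
import pickle; np.set_printoptions(precision=1,suppress=True)
i=pickle.load(open('w1.pkl','rb')); im=cv2.imread('pics/w1.png'); 
m=(im.max(2)<45).astype('uint8')*255; m[:185]=0; m[275:]=0; m[:,:285]=0; m[:,340:]=0
# top face of wing: restrict to columns profile
ys,xs=np.nonzero(m)
for y in range(190,276,5): 
    r=xs[ys==y]; print(y,(r.min(),r.max()) if len(r) else None,end=' ')
print()
C=np.array([onz('wrist',*p,89,i) for p in [(195,180),(409,138),(426,266),(219,300)]]); print(C,C.mean(0))
for a,b in [(0,1),(1,2),(2,3),(3,0)]:
    d=C[b]-C[a]; print(np.linalg.norm(d),np.degrees(np.arctan2(d[1],d[0])))
S=np.array([onz('wrist',*p,89,i) for p in [(220,206),(392,173),(402,242),(237,272)]]); print('screws',S,S.mean(0))
K=np.array([onz('wrist',*p,129,i) for p in [(313,195),(312,270)]]); d=K[1]-K[0]; print('knob',K,K.mean(0),np.linalg.norm(d),np.degrees(np.arctan2(d[1],d[0])))
E
```

```text
190 None 195 (np.int64(309), np.int64(314)) 200 (np.int64(304), np.int64(320)) 205 (np.int64(303), np.int64(320)) 210 (np.int64(303), np.int64(320)) 215 (np.int64(298), np.int64(326)) 220 (np.int64(296), np.int64(328)) 225 (np.int64(295), np.int64(329)) 230 (np.int64(295), np.int64(329)) 235 (np.int64(299), np.int64(326)) 240 (np.int64(303), np.int64(321)) 245 (np.int64(303), np.int64(320)) 250 (np.int64(303), np.int64(320)) 255 (np.int64(303), np.int64(320)) 260 (np.int64(304), np.int64(320)) 265 (np.int64(305), np.int64(318)) 270 None 275 None 
[[ 397.7 -354.9   89. ]
 [ 394.3 -175.2   89. ]
 [ 506.  -172.9   89. ]
 [ 506.6 -360.6   89. ]] [ 451.1 -265.9   89. ]
179.81437919616602 91.10120795234616
111.71224348064789 1.162218718032823
187.65260268822814 -89.80856841230604
109.00463642411108 177.05281872815365
screws [[ 422.7 -339.5   89. ]
 [ 419.9 -192.3   89. ]
 [ 480.5 -191.1   89. ]
 [ 483.1 -338.5   89. ]] [ 451.6 -265.4   89. ]
knob [[ 420.5 -258.2  129. ]
 [ 478.8 -269.4  129. ]] [ 449.6 -263.8  129. ] 59.31180625548205 -10.821316402629778
```

```bash
python3 - <<'E'
from h import *
rel((451,-265,102),down(169)); rel((451,-265,140),down(169))
E
```

```text
[-0.0122, -0.0104, 0.1952] [-0.02, -0.05, 1.46]
[-0.0121, -0.0104, 0.1572] [-0.02, -0.05, 1.46]
```

Request:
step_arm(moves=[-0.012,-0.01,0.1,0,0,1.4,-0.012,-0.01,0.1,0,0,1.4,-0.012,-0.01,0.157,0,0,1.4,-0.012,-0.01,0.157,0,0,1.4,-0.012,-0.01,0.175,0,0,1.4,-0.012,-0.01,0.195,0,0,1.4,-0.012,-0.01,0.195,0,0,1.4,-0.012,-0.01,0.195,0,0,1.4])

```text
t: 3.0
ee_pos: [453.1, -261.7, 104.1]
tcp_rot: [[-0.983, 0.183, 0.001], [0.183, 0.983, -0.0], [-0.001, 0.0, -1.0]]
force: [-0.1, 0.5, 0.2]
grip_width: 60.1
grip_force: 0.0
```

Request:
step_arm(moves=[0,0,0,0,0,0,0,0,0,0,0,0,0,0,0,0,0,0,0,0,0,0,0,0,0,0,0,0,0,0,0,0,0,0,0,0], hand=0.0, newtons=30)

```text
t: 3.6
ee_pos: [451.9, -263.1, 102.8]
tcp_rot: [[-0.983, 0.185, -0.0], [0.185, 0.983, -0.001], [-0.0, -0.001, -1.0]]
force: [-1.3, -2.6, 1.8]
grip_width: 13.9
grip_force: 1.2
```

Request:
step_arm(moves=[0,0,0,0,0,0,0,0,0,0,0,0,0,0,0,0,0,8,0,0,0,0,0,16,0,0,0,0,0,24,0,0,0,0,0,32,0,0,0,0,0,40,0,0,0,0,0,48,0,0,0,0,0,56,0,0,0,0,0,64])

```text
t: 4.6
ee_pos: [452.6, -262.4, 102.8]
tcp_rot: [[-0.26, 0.966, 0.001], [0.966, 0.26, -0.0], [-0.001, 0.001, -1.0]]
force: [-0.2, -1.5, 1.7]
grip_width: 14.5
grip_force: 30.0
```

Request:
step_arm(moves=[0,0,0,0,0,2,0,0,0,0,0,4,0,0,0,0,0,4])

```text
t: 4.9
ee_pos: [452.6, -262.3, 102.8]
tcp_rot: [[-0.198, 0.98, 0.001], [0.98, 0.198, -0.0], [-0.0, 0.001, -1.0]]
force: [1.6, -1.6, 2.6]
grip_width: 13.3
grip_force: 30.0
```

Request:
step_arm(moves=[0,0,-0.003,0,0,0,0,0,-0.008,0,0,0,0,0,-0.014,0,0,0,0,0,-0.021,0,0,0,0,0,-0.028,0,0,0,0,0,-0.036,0,0,0,0,0,-0.046,0,0,0,0,0,-0.056,0,0,0,0,0,-0.066,0,0,0,0,0,-0.076,0,0,0])

```text
t: 5.9
ee_pos: [452.0, -262.3, 179.7]
tcp_rot: [[-0.197, 0.98, 0.0], [0.98, 0.197, 0.0], [-0.0, 0.0, -1.0]]
force: [-0.8, 0.7, -3.8]
grip_width: 13.6
grip_force: 30.0
```

```bash
python3 - <<'E'
from h import *
s=readout.observe(); print(s['ee_pos'],s['force'],s['moment'],s['q'])
w=snap('wrist','w2.png'); t=snap('top','top2.png')
cv2.imwrite('pics/c2.png',np.hstack([cv2.resize(w,(400,300)),cv2.resize(t[180:300,230:450][:, :160],(400,300))])[:,:,::-1])
rel((446,10,180),down(101)); rel((446,10,52),down(101))
E
```

```text
[ 452.04972685 -262.30978859  179.67853203] [-0.81914845  0.74112693 -3.83156769] [-0.07603389  0.03327009  0.0216131 ] [ 20.5356866   37.13450874   7.38511789 111.37280194  -8.43191218
  31.99180547  44.96095421]
[0.2688, 0.047, -0.0002] [0.13, 0.1, 0.35]
[0.2691, 0.0467, 0.1278] [0.13, 0.1, 0.35]
```

View pics/c2.png

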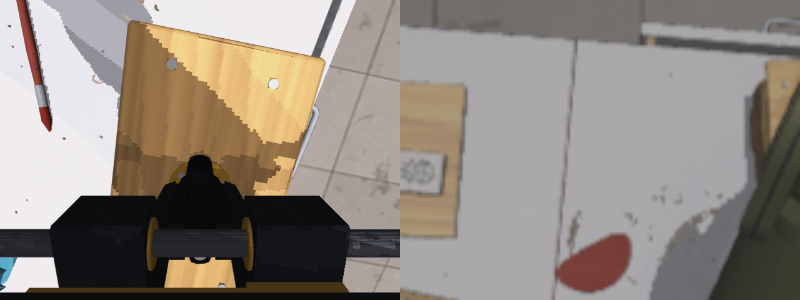

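```bash
python3 - <<'E'
from h import *
for p in [(388,10,0),(388,105,0),(388,-85,0),(506,105,0),(506,-85,0),(330,190,0)]: print(p,np.round(proj('top',p)))
E
```

```text
(388, 10, 0) [313. 254.]
(388, 105, 0) [282. 254.]
(388, -85, 0) [343. 254.]
(506, 105, 0) [282. 217.]
(506, -85, 0) [343. 217.]
(330, 190, 0) [254. 273.]
```

Request:
step_arm(moves=[0.01,0,-0.003,0,0,0,0.03,0.005,-0.003,0,0,0,0.055,0.01,-0.003,0,0,0,0.085,0.015,-0.003,0,0,0,0.115,0.02,-0.003,0,0,0,0.15,0.026,-0.003,0,0,0,0.18,0.032,-0.003,0,0,0,0.21,0.038,-0.003,0,0,0,0.235,0.042,-0.003,0,0,0,0.255,0.046,-0.003,0,0,0])

```text
t: 7.0
ee_pos: [445.8, -0.7, 181.4]
tcp_rot: [[-0.199, 0.98, -0.002], [0.98, 0.199, 0.001], [0.001, -0.002, -1.0]]
force: [-0.1, 0.1, -3.6]
grip_width: 13.6
grip_force: 30.0
```

Request:
step_arm(moves=[0.005,0.004,0.01,0,0,0,0.01,0.008,0.025,0,0,0,0.01,0.008,0.045,0,0,0,0.01,0.008,0.065,0,0,0,0.01,0.008,0.085,0,0,0,0.01,0.008,0.1,0,0,0,0.01,0.008,0.11,0,0,0,0.01,0.008,0.118,0,0,0,0.01,0.008,0.124,0,0,0,0.01,0.008,0.126,0,0,0])

```text
t: 8.0
ee_pos: [452.8, 8.0, 55.3]
tcp_rot: [[-0.197, 0.98, -0.0], [0.98, 0.197, 0.0], [0.0, -0.0, -1.0]]
force: [-0.1, -0.3, -3.4]
grip_width: 13.6
grip_force: 30.0
```

Request:
step_arm(moves=[0,0,0.002,0,0,0,0,0,0.004,0,0,0,0,0,0.006,0,0,0,0,0,0.008,0,0,0,0,0,0.008,0,0,0])

```text
t: 8.5
ee_pos: [452.8, 8.1, 47.6]
tcp_rot: [[-0.197, 0.98, -0.0], [0.98, 0.197, 0.0], [0.0, 0.0, -1.0]]
force: [-0.3, -0.1, -3.0]
grip_width: 13.9
grip_force: 30.0
```

Request:
step_arm(moves=[0,0,0.001,0,0,0,0,0,0.002,0,0,0,0,0,0.002,0,0,0])

```text
t: 8.8
ee_pos: [452.9, 8.1, 46.7]
tcp_rot: [[-0.197, 0.98, 0.001], [0.98, 0.197, 0.0], [0.0, 0.001, -1.0]]
force: [-0.2, 0.5, 9.8]
grip_width: 13.6
grip_force: 30.0
```

Request:
step_arm(moves=[0,0,-0.001,0,0,0,0,0,-0.001,0,0,0,0,0,-0.001,0,0,0,0,0,-0.001,0,0,0,0,0,-0.001,0,0,0], hand=0.045)

```text
t: 9.3
ee_pos: [452.8, 8.1, 46.6]
tcp_rot: [[-0.197, 0.98, -0.0], [0.98, 0.197, 0.0], [0.0, -0.0, -1.0]]
force: [-0.5, -0.6, 0.8]
grip_width: 45.1
grip_force: 0.0
```

Request:
step_arm(moves=[0,0,-0.03,0,0,0,0,0,-0.07,0,0,0,0,0,-0.12,0,0,0,0,0,-0.16,0,0,0,0,0,-0.2,0,0,0,0,0,-0.22,0,0,0])

```text
t: 9.9
ee_pos: [453.7, 8.0, 269.7]
tcp_rot: [[-0.197, 0.98, 0.004], [0.98, 0.197, 0.001], [-0.0, 0.004, -1.0]]
force: [1.1, 0.0, -0.4]
grip_width: 45.0
grip_force: 0.0
```

```bash
python3 - <<'E'
from h import *
rel((440,-230,270),down(90)); rel((440,-230,270),down(-90)); print(readout.observe()['q'])
E
```

```text
[-0.2306, -0.0602, -0.0005] [0.26, -0.01, 11.34]
[-0.2306, -0.0602, -0.0005] [0.01, 0.38, -168.66]
[-18.51079982  24.99649196  17.27750989 116.80622949 -11.41168983
  39.49817865  17.39749553]
```

```bash
python3 - <<'E'
from h import *
rel((445,-225,270),down(181))
E
```

```text
[-0.2267, -0.0543, -0.0004] [0.2, 0.19, -79.66]
```

Request:
step_arm(moves=[-0.03,-0.005,0,0,0,-8,-0.06,-0.012,0,0,0,-16,-0.09,-0.02,0,0,0,-24,-0.12,-0.03,0,0,0,-32,-0.15,-0.036,0,0,0,-40,-0.18,-0.043,0,0,0,-48,-0.21,-0.05,0,0,0,-56,-0.227,-0.054,0,0,0,-64,-0.227,-0.054,0,0,0,-72,-0.227,-0.054,0,0,0,-79.7])

```text
t: 10.9
ee_pos: [443.9, -225.9, 266.4]
tcp_rot: [[-1.0, -0.022, -0.001], [-0.022, 1.0, 0.0], [0.001, 0.0, -1.0]]
force: [-0.5, -0.4, -0.3]
grip_width: 44.9
grip_force: 0.0
```

Request:
step_arm(moves=[0,0,0,0,0,0,0,0,0,0,0,0])

```text
t: 11.1
ee_pos: [444.2, -225.0, 266.5]
tcp_rot: [[-1.0, -0.015, -0.001], [-0.015, 1.0, 0.0], [0.001, 0.0, -1.0]]
force: [0.0, -0.0, -0.5]
grip_width: 45.2
grip_force: 0.0
```

```bash
python3 - <<'E'
from h import *
s=readout.observe(); print(s['ee_pos'],s['tcp_rot'][:,0],s['q']); i=optics.camera_info('wrist'); im=snap('wrist','w3.png'); t=snap('top','top3.png')
import pickle; pickle.dump(i,open('w3.pkl','wb'))
E
```

```text
[ 444.24279305 -225.0190719   266.50944211] [-9.99884144e-01 -1.52130054e-02  5.13044832e-04] [ 26.81931819  27.79963334  -8.00769282 109.26619531   5.41151328
  43.32986823 106.65316042]
```

View pics/w3.png

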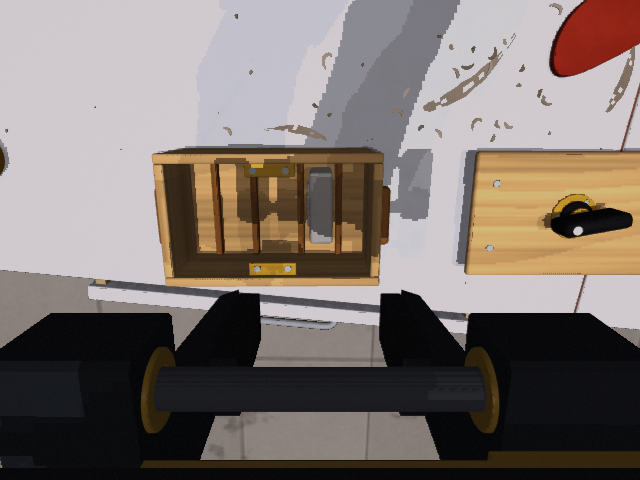

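The box is open and the mould stands in the right-hand (+y) slot, spanning about cols 309–332 and rows 168–243. The lid lies flat on the bench at the right.

```bash
python3 - <<'E'
from h import *
import pickle; np.set_printoptions(precision=1,suppress=True)
i=pickle.load(open('w3.pkl','rb')); im=cv2.imread('pics/w3.png'); hsv=cv2.cvtColor(im,cv2.COLOR_BGR2HSV)
m=cv2.inRange(hsv,(0,0,50),(180,70,255)); k=np.zeros_like(m); k[160:255,300:345]=1; m=m*k
c=max(cv2.findContours(m,0,2)[0],key=cv2.contourArea); r=cv2.minAreaRect(c); print(r,cv2.contourArea(c),cv2.boundingRect(c))
for y in (175,190,205,220,235): 
    x=np.nonzero(m[y])[0]; print(y,x.min(),x.max(),im[y,x[0]:x[-1]+1:3].mean(1).astype(int) if 0 else im[y,x.min():x.max()+1:2,1])
b=cv2.boxPoints(r); print(np.array([onz('wrist',*p,59,i) for p in b]),onz('wrist',*r[0],59,i))
R=np.array([onz('wrist',*p,80,i) for p in [(153,156),(383,152),(380,285),(166,285)]]); print(R,R.mean(0))
E
```

```text
((318.4999694824219, 204.49996948242188), (74.99998474121094, 26.999996185302734), 90.0) 1740.5 (305, 167, 28, 76)
175 309 332 [ 75 112 118 119 120 105 107 107 107 108 109  91]
190 308 332 [95 83 81 79 81 82 81 81 80 81 80 78 60]
205 306 332 [62 79 68 78 77 79 81 79 81 82 80 79 75 59]
220 307 331 [79 65 73 79 80 80 79 80 81 77 80 79 70]
235 310 331 [106 152 155 157 157 156 156  88  78  80  77]
[[ 409.1 -237.3   59. ]
 [ 408.8 -215.    59. ]
 [ 473.1 -213.5   59. ]
 [ 473.5 -236.9   59. ]] [ 440.3 -225.7   59. ]
[[ 400.3 -353.8   80. ]
 [ 394.7 -176.6   80. ]
 [ 504.1 -173.1   80. ]
 [ 506.7 -352.7   80. ]] [ 451.5 -264.1   80. ]
```

```bash
python3 - <<'E'
from h import *
rel((441,-227,100),down(181)); rel((441,-227,30),down(181))
E
```

```text
[0.0034, -0.0021, 0.1666] [0.01, -0.02, -0.05]
[0.0034, -0.0021, 0.2366] [0.01, -0.02, -0.05]
```

Request:
step_arm(moves=[0.003,-0.002,0.05,0,0,0,0.003,-0.002,0.1,0,0,0,0.003,-0.002,0.14,0,0,0,0.003,-0.002,0.16,0,0,0,0.003,-0.002,0.167,0,0,0,0.003,-0.002,0.167,0,0,0,0.003,-0.002,0.167,0,0,0], hand=0.038)

```text
t: 11.9
ee_pos: [442.4, -227.4, 100.7]
tcp_rot: [[-1.0, -0.018, 0.002], [-0.018, 1.0, -0.001], [-0.002, -0.001, -1.0]]
force: [0.8, 0.0, 0.0]
grip_width: 37.8
grip_force: 0.0
```

Request:
step_arm(moves=[0,0,0.02,0,0,0,0,0,0.035,0,0,0,0,0,0.05,0,0,0,0,0,0.06,0,0,0,0,0,0.07,0,0,0,0,0,0.07,0,0,0])

```text
t: 12.5
ee_pos: [441.6, -227.1, 29.3]
tcp_rot: [[-1.0, -0.018, -0.0], [-0.018, 1.0, 0.0], [0.0, 0.0, -1.0]]
force: [-0.3, 0.6, 0.0]
grip_width: 38.3
grip_force: 0.0
```

Request:
step_arm(moves=[0,0,0,0,0,0,0,0,0,0,0,0,0,0,0,0,0,0,0,0,0,0,0,0,0,0,0,0,0,0,0,0,0,0,0,0], hand=0.0, newtons=15)

```text
t: 13.1
ee_pos: [441.9, -227.2, 30.1]
tcp_rot: [[-1.0, -0.019, 0.001], [-0.019, 1.0, -0.0], [-0.001, -0.0, -1.0]]
force: [-0.8, 0.1, 5.8]
grip_width: 23.0
grip_force: 14.9
```

Request:
step_arm(moves=[0,0,-0.004,0,0,0,0,0,-0.012,0,0,0,0,0,-0.025,0,0,0,0,0,-0.045,0,0,0,0,0,-0.07,0,0,0,0,0,-0.1,0,0,0,0,0,-0.13,0,0,0,0,0,-0.15,0,0,0,0,0,-0.16,0,0,0,0,0,-0.16,0,0,0])

```text
t: 14.1
ee_pos: [442.1, -227.5, 191.2]
tcp_rot: [[-1.0, -0.018, 0.003], [-0.018, 1.0, -0.001], [-0.003, -0.001, -1.0]]
force: [0.6, 0.2, -1.1]
grip_width: 23.3
grip_force: 14.8
```

```bash
python3 - <<'E'
from h import *
np.set_printoptions(precision=1,suppress=True)
im=cv2.imread('pics/top3.png'); hsv=cv2.cvtColor(im,cv2.COLOR_BGR2HSV)
m=cv2.inRange(hsv,(8,60,60),(30,255,255)); m[:,:150]=0; m[:,265:]=0; m[:200]=0; m[285:]=0
c=cv2.convexHull(max(cv2.findContours(m,0,2)[0],key=cv2.contourArea))
r=cv2.minAreaRect(c); b=cv2.boxPoints(r); ap=cv2.approxPolyDP(c,4,True)[:,0]; print(r,ap.tolist())
for pts in (b,ap):
    P=np.array([onz('top',*p,22) for p in pts]); print(P[:,:2],P.mean(0))
    for k in range(len(P)):
        d=P[k]-P[k-1]; print(np.linalg.norm(d),np.degrees(np.arctan2(d[1],d[0])))
s=readout.observe(); print(s['ee_pos'],s['grip_width'],s['force'])
rel((470,20,195),down(155)); rel((430,350,195),down(130))
E
```

```text
((209.49586486816406, 242.0787353515625), (88.98210144042969, 60.75801086425781), 3.012787342071533) [[169, 211], [254, 214], [251, 274], [164, 269]]
[[339.5 462.2]
 [527.7 460.8]
 [511.4 185.8]
 [323.5 192.9]] [425.5 325.4  22. ]
269.8233081171328 86.60862115958005
188.24338786068915 -0.43160070667400624
275.4754176123472 -93.39194756326103
188.03354788336998 177.84822475207494
[[522.6 453.4]
 [511.7 190.5]
 [325.8 196.9]
 [342.7 460.8]] [425.7 325.4  22. ]
180.02906381441574 -2.3536671189550082
263.07639042507213 -92.37991822757749
185.9753089831614 178.02500739899872
264.3750115071494 86.33229593630429
[ 442.1 -227.5  191.2] 23.329705697929626 [ 0.6  0.2 -1.1]
[-0.0324, 0.247, -0.004] [-0.03, 0.16, 26.04]
[0.0016, 0.5776, -0.0045] [0.0, 0.17, 51.04]
```

Request:
step_arm(moves=[-0.004,0.015,0,0,0,2,-0.01,0.04,0,0,0,5,-0.015,0.075,0,0,0,8,-0.02,0.11,0,0,0,11,-0.025,0.145,0,0,0,14,-0.03,0.18,0,0,0,17,-0.032,0.21,0,0,0,20,-0.032,0.235,0,0,0,23,-0.032,0.255,0,0,0,26,-0.032,0.265,0,0,0,27])

```text
t: 15.1
ee_pos: [467.9, 40.5, 188.7]
tcp_rot: [[-0.9, 0.436, -0.002], [0.436, 0.9, 0.0], [0.002, -0.001, -1.0]]
force: [-0.1, -0.5, -1.0]
grip_width: 22.9
grip_force: 14.8
```

```bash
python3 - <<'E'
from h import *
s=readout.observe(); print(s['ee_pos'],s['grip_width'],s['q'])
rel((430,370,195),down(130))
E
```

```text
[467.85123125  40.46528406 188.67705856] 22.926228193755563 [-13.65468422  33.15936999   4.84465961 119.27134934  -5.73028627
  27.90903954  59.6560766 ]
[0.1776, 0.2801, -0.0062] [-0.07, -0.11, 24.18]
```

Request:
step_arm(moves=[0.01,0.016,-0.003,0,0,2,0.03,0.045,-0.003,0,0,5,0.05,0.08,-0.003,0,0,8,0.075,0.12,-0.003,0,0,11,0.1,0.16,-0.003,0,0,14,0.125,0.2,-0.003,0,0,17,0.145,0.235,-0.003,0,0,20,0.163,0.26,-0.003,0,0,22,0.174,0.275,-0.003,0,0,24,0.178,0.28,-0.003,0,0,24])

```text
t: 16.1
ee_pos: [430.1, 369.8, 191.7]
tcp_rot: [[-0.646, 0.763, -0.001], [0.763, 0.646, -0.001], [0.0, -0.001, -1.0]]
force: [0.2, -1.2, -0.4]
grip_width: 23.3
grip_force: 14.8
```

```bash
python3 - <<'E'
from h import *
s=readout.observe(); print(s['ee_pos'],s['grip_width'],s['q'])
w=snap('wrist','w4.png'); t=snap('top','t4.png'); 
cv2.imwrite('pics/c4.png',np.hstack([w,cv2.resize(t[190:310,100:280],(720,480))])[:,160:960,::-1][:, :, :])
rel((430,370,46),down(130))
E
```

```text
[430.13422688 369.78497226 191.65486831] 23.254663904538248 [-55.75059035  39.92199027  17.8699325  103.51566728 -18.08300155
  39.4284854   12.55788286]
[0.0025, 0.001, 0.146] [-0.08, 0.04, 0.16]
```

View pics/c4.png

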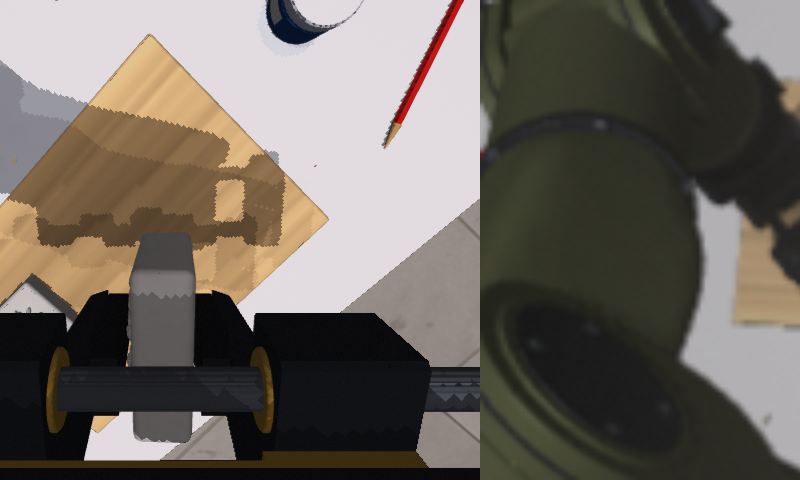

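Request:
step_arm(moves=[0.002,0.001,0.015,0,0,0,0.002,0.001,0.04,0,0,0,0.002,0.001,0.07,0,0,0,0.002,0.001,0.1,0,0,0,0.002,0.001,0.12,0,0,0,0.002,0.001,0.132,0,0,0,0.002,0.001,0.138,0,0,0,0.002,0.001,0.141,0,0,0,0.002,0.001,0.143,0,0,0,0.002,0.001,0.143,0,0,0])

```text
t: 17.2
ee_pos: [431.0, 370.4, 50.3]
tcp_rot: [[-0.644, 0.765, 0.001], [0.765, 0.644, 0.001], [-0.0, 0.001, -1.0]]
force: [-0.2, 0.1, -0.5]
grip_width: 22.9
grip_force: 14.8
```

Request:
step_arm(moves=[0,0,0.001,0,0,0,0,0,0.002,0,0,0,0,0,0.003,0,0,0,0,0,0.003,0,0,0])

```text
t: 17.6
ee_pos: [430.5, 370.3, 46.7]
tcp_rot: [[-0.644, 0.765, -0.0], [0.765, 0.644, 0.0], [0.0, 0.0, -1.0]]
force: [0.6, -0.3, -0.9]
grip_width: 23.0
grip_force: 14.8
```

Request:
step_arm(moves=[0,0,0.001,0,0,0,0,0,0.002,0,0,0,0,0,0.002,0,0,0])

```text
t: 17.9
ee_pos: [430.5, 370.2, 44.6]
tcp_rot: [[-0.644, 0.765, -0.0], [0.765, 0.644, -0.0], [0.0, -0.0, -1.0]]
force: [-0.1, -0.2, -0.1]
grip_width: 23.1
grip_force: 14.8
```

Request:
step_arm(moves=[0,0,0.0005,0,0,0,0,0,0.001,0,0,0,0,0,0.001,0,0,0])

```text
t: 18.2
ee_pos: [430.8, 370.4, 44.0]
tcp_rot: [[-0.644, 0.765, 0.0], [0.765, 0.644, 0.0], [0.0, 0.001, -1.0]]
force: [-0.8, 0.7, 3.1]
grip_width: 23.4
grip_force: 15.0
```

Request:
step_arm(moves=[0,0,0.0005,0,0,0,0,0,0.0005,0,0,0])

```text
t: 18.4
ee_pos: [431.2, 370.7, 43.7]
tcp_rot: [[-0.644, 0.765, 0.001], [0.765, 0.644, 0.001], [0.0, 0.002, -1.0]]
force: [0.1, 0.3, 5.1]
grip_width: 22.9
grip_force: 15.0
```

Request:
step_arm(moves=[0,0,0,0,0,0,0,0,0,0,0,0,0,0,0,0,0,0,0,0,0,0,0,0,0,0,0,0,0,0,0,0,0,0,0,0], hand=0.045)

```text
t: 19.0
ee_pos: [430.6, 370.2, 43.2]
tcp_rot: [[-0.644, 0.765, -0.0], [0.765, 0.644, -0.0], [0.0, -0.0, -1.0]]
force: [0.0, 0.0, 0.9]
grip_width: 45.3
grip_force: 0.0
```

Request:
step_arm(moves=[0,0,-0.01,0,0,0,0,0,-0.03,0,0,0,0,0,-0.06,0,0,0,0,0,-0.1,0,0,0,0,0,-0.14,0,0,0,0,0,-0.17,0,0,0,0,0,-0.19,0,0,0,0,0,-0.2,0,0,0])

```text
t: 19.8
ee_pos: [431.3, 370.6, 245.9]
tcp_rot: [[-0.643, 0.766, 0.003], [0.766, 0.643, 0.003], [0.0, 0.004, -1.0]]
force: [0.4, 1.0, -0.5]
grip_width: 44.5
grip_force: 0.0
```

```bash
python3 - <<'E'
from h import *
s=readout.observe(); print(s['ee_pos'],s['q'])
rel((460,395,230),down(220)); rel((460,395,230),down(220,-45));rel((460,395,230),down(220,45)); print(down(220,45)[:,2])
E
```

```text
[431.29052095 370.60367891 245.94096831] [-57.36033026  35.9120493   20.49195108 100.3983699  -16.49032389
  46.42607111  11.01254771]
[0.0002, 0.0376, 0.0161] [0.19, 0.16, -89.95]
[0.0002, 0.0376, 0.0161] [-34.97, -35.03, -84.94]
[0.0002, 0.0376, 0.0161] [35.34, 35.34, -84.82]
[-0.54167522 -0.45451948 -0.70710678]
```

Request:
step_arm(moves=[0,0.01,0,0,0,-8.5,0,0.02,0,0,0,-17,0,0.03,0,0,0,-25.5,0,0.038,0,0,0,-34,0,0.038,0,0,0,-42.5,0,0.038,0,0,0,-51,0,0.038,0,0,0,-59.5,0,0.038,0,0,0,-68,0,0.038,0,0,0,-76.5,0,0.038,0,0,0,-85], hand=0.088)

```text
t: 20.8
ee_pos: [459.3, 394.1, 242.7]
tcp_rot: [[-0.815, -0.579, -0.001], [-0.579, 0.815, -0.001], [0.002, -0.0, -1.0]]
force: [-0.9, 1.2, -0.0]
grip_width: 88.2
grip_force: 0.0
```

```bash
python3 - <<'E'
from h import *
import pickle
s=readout.observe(); print(s['ee_pos'],s['tcp_rot'][:,0],s['q']); i=optics.camera_info('wrist'); im=snap('wrist','w5.png'); pickle.dump(i,open('w5.pkl','wb'))
print(proj('wrist',(430,370,73),i))
rel((440,378,240),down(220,-45));rel((460,395,240),down(220,45))
E
```

```text
[459.2995657  394.12113022 242.72250754] [-0.81512886 -0.57927772  0.00150154] [-42.11687892  37.49574905  -5.05038992  93.12748954   4.03384625
  49.64238541  76.6527583 ]
(np.float64(315.31430468961935), np.float64(168.66168623869385))
[0.0251, -0.0016, 0.0028] [-1.71, -45.06, -4.08]
[-0.001, 0.0006, 0.0027] [1.68, 44.89, -4.09]
```

View pics/w5.png

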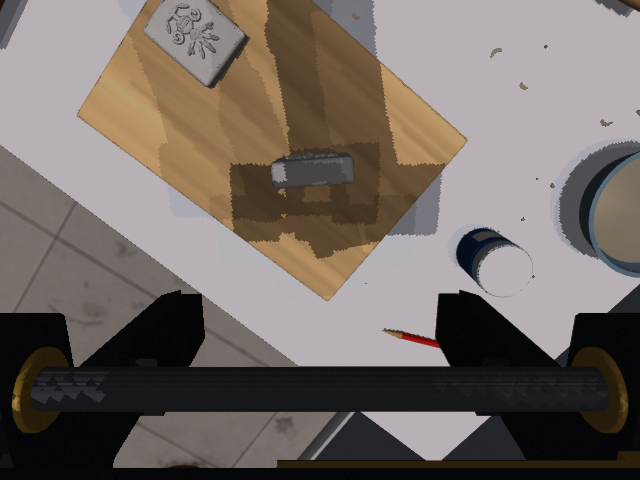

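The mould stands on edge alone on the board. Its top face spans about (272,165)–(354,183) and the relief faces the base. The mate is at the upper left and the blue jar at (500,265).

```bash
python3 - <<'E'
from h import *
import pickle; np.set_printoptions(precision=1,suppress=True)
i=pickle.load(open('w5.pkl','rb')); im=cv2.imread('pics/w5.png'); hsv=cv2.cvtColor(im,cv2.COLOR_BGR2HSV)
m=cv2.inRange(hsv,(0,0,40),(180,60,255)); k=np.zeros_like(m); k[140:200,262:362]=1; m=m*k
c=max(cv2.findContours(m,0,2)[0],key=cv2.contourArea); h=cv2.convexHull(c); print(cv2.minAreaRect(c),cv2.boundingRect(c))
for x in range(270,356,8):
    y=np.nonzero(m[:,x])[0]; print(x,y.min() if len(y) else 0,y.max() if len(y) else 0,end=' | ')
print()
P=np.array([onz('wrist',*p,73,i) for p in [(272,165),(353,156),(354,184),(274,188)]]); print(P,P.mean(0))
# back top edge: lower contour line fit
xs=np.arange(280,350); ys=[np.nonzero(m[:,x])[0].max() for x in xs]; a,b=np.polyfit(xs,ys,1)
E0,E1=[onz('wrist',x,a*x+b,73,i) for x in (273,354)]; d=E1-E0; ang=np.degrees(np.arctan2(d[1],d[0])); print('back edge',E0,E1,np.linalg.norm(d),ang)
E
```

```text
((311.931396484375, 168.65420532226562), (33.83491134643555, 82.45912170410156), 85.36454010009766) (271, 152, 83, 37)
270 0 0 | 278 159 188 | 286 157 187 | 294 155 187 | 302 155 186 | 310 152 185 | 318 152 185 | 326 153 184 | 334 152 183 | 342 153 183 | 350 156 182 | 
[[446.3 342.4  73. ]
 [406.5 387.2  73. ]
 [422.6 400.   73. ]
 [459.6 353.1  73. ]] [433.7 370.7  73. ]
back edge [460.1 352.5  73. ] [421.2 399.   73. ] 60.628216178927694 129.90326650618655
```

Request:
step_arm(moves=[0.005,0,0.003,0,-8,-4,0.01,0,0.003,0,-16,-4,0.02,0,0.003,0,-24,-4,0.025,0,0.003,0,-32,-4,0.025,0,0.003,-1,-40,-4,0.025,0,0.003,-1.7,-45,-4,0.025,0,0.003,-1.7,-45,-4])

```text
t: 21.55
ee_pos: [445.2, 356.9, 231.1]
tcp_rot: [[-0.716, -0.599, 0.359], [-0.58, 0.796, 0.172], [-0.389, -0.085, -0.917]]
force: [1.0, -0.4, 0.2]
grip_width: 88.2
grip_force: 0.0
```

```bash
python3 - <<'E'
from h import *
np.set_printoptions(precision=1,suppress=True)
s=readout.observe(); print(s['ee_pos'],s['q'],s['dq']);print(s['tcp_rot'])
rel((440,378,240),down(220,-45))
E
```

```text
[445.2 356.9 231.1] [-44.8  30.   -5.6 122.   62.3  13.5  19.6] [   9.3   -0.5  -20.3   12.2  121.9    7.4 -124.9]
[[-0.7 -0.6  0.4]
 [-0.6  0.8  0.2]
 [-0.4 -0.1 -0.9]]
[-0.012, 0.0192, -0.0064] [-5.8, -22.16, 0.2]
```

Request:
step_arm(moves=[0,0,0,0,0,0,0,0,0,0,0,0,0,0,0,0,0,0])

```text
t: 21.85
ee_pos: [445.5, 357.7, 231.4]
tcp_rot: [[-0.715, -0.6, 0.358], [-0.581, 0.795, 0.172], [-0.388, -0.085, -0.918]]
force: [-0.6, 0.1, 0.4]
grip_width: 88.1
grip_force: 0.0
```

```bash
python3 - <<'E'
from h import *
np.set_printoptions(precision=1,suppress=True)
s=readout.observe(); print(s['ee_pos'],s['q'],s['dq']);print(s['tcp_rot'])
rel((440,378,240),down(220,-45))
E
```

```text
[445.5 357.7 231.4] [-44.8  30.   -5.5 121.8  61.5  13.4  20.4] [-0.1 -0.  -0.   0.   1.1  0.1 -0.9]
[[-0.7 -0.6  0.4]
 [-0.6  0.8  0.2]
 [-0.4 -0.1 -0.9]]
[-0.0112, 0.0187, -0.0064] [-5.71, -22.17, 0.27]
```

```bash
python3 - <<'E'
from h import *
rel((431,370,235),down(175,5))
E
```

```text
[0.0018, 0.0182, -0.0064] [1.99, 28.43, 42.69]
```

Request:
step_arm(moves=[0.002,0.018,-0.006,0,8,0,0.002,0.018,-0.006,0,16,0,0.002,0.018,-0.006,0,24,5,0.002,0.018,-0.006,2,28.4,12,0.002,0.018,-0.006,2,28.4,20,0.002,0.018,-0.006,2,28.4,28,0.002,0.018,-0.006,2,28.4,36,0.002,0.018,-0.006,2,28.4,42.7,0.002,0.018,-0.006,2,28.4,42.7])

```text
t: 22.75
ee_pos: [431.3, 368.9, 234.4]
tcp_rot: [[-0.992, 0.088, -0.087], [0.088, 0.996, 0.007], [0.087, -0.0, -0.996]]
force: [-0.0, 0.1, 0.1]
grip_width: 88.0
grip_force: 0.0
```

```bash
python3 - <<'E'
from h import *
np.set_printoptions(precision=1,suppress=True)
s=readout.observe(); print(s['ee_pos'],s['q']);print(s['tcp_rot'])
rel((431,370,235),down(130)); rel((431,370,235),down(130,30))
E
```

```text
[431.3 368.9 234.4] [-29.3  38.2 -23.9  96.3  13.4  51.8  27.5]
[[-1.   0.1 -0.1]
 [ 0.1  1.   0. ]
 [ 0.1 -0.  -1. ]]
[0.0005, 0.001, -0.0006] [-1.98, -4.73, 44.9]
[0.0005, 0.001, -0.0006] [-13.63, 23.71, 43.17]
```

Request:
step_arm(moves=[0,0,0,0,0,8,0,0,0,0,0,16,0,0,0,0,0,24,0,0,0,-2,0,32,0,0,0,-5,6,38,0,0,0,-9,14,43,0,0,0,-13.6,23.7,43.2,0,0,0,-13.6,23.7,43.2,0,0,0,-13.6,23.7,43.2])

```text
t: 23.65
ee_pos: [432.9, 367.2, 232.9]
tcp_rot: [[-0.555, 0.767, -0.322], [0.665, 0.642, 0.383], [0.5, -0.001, -0.866]]
force: [-0.0, -0.6, 0.5]
grip_width: 87.9
grip_force: 0.0
```

```bash
python3 - <<'E'
from h import *
np.set_printoptions(precision=1,suppress=True)
s=readout.observe(); print(s['ee_pos'],s['q']);print(s['tcp_rot'])
rel((431,370,235),down(130,50)); rel((431,370,235),down(130,-10)); rel((431,370,235),down(130,-40))
E
```

```text
[432.9 367.2 232.9] [-12.   42.6 -29.4  98.2 -14.5  46.8  15.1]
[[-0.6  0.8 -0.3]
 [ 0.7  0.6  0.4]
 [ 0.5 -0.  -0.9]]
[0.004, 0.0004, -0.0001] [-0.01, 20.0, -0.12]
[0.004, 0.0004, -0.0001] [-0.07, -40.0, -0.1]
[0.004, 0.0004, -0.0001] [-0.1, -70.0, -0.09]
```

Request:
step_arm(moves=[0.004,0,0,0,7,0,0.004,0,0,0,14,0,0.004,0,0,0,20,0,0.004,0,0,0,20,0])

```text
t: 24.05
ee_pos: [429.9, 370.7, 233.6]
tcp_rot: [[-0.412, 0.766, -0.493], [0.494, 0.643, 0.585], [0.766, -0.003, -0.643]]
force: [-0.0, 0.2, -0.1]
grip_width: 88.2
grip_force: 0.0
```

```bash
python3 - <<'E'
from h import *
np.set_printoptions(precision=1,suppress=True)
s=readout.observe(); print(s['ee_pos'],s['q']);print(s['tcp_rot'])
E
```

```text
[429.9 370.7 233.6] [  0.1  52.8 -40.   95.8 -23.2  52.   26.6]
[[-0.4  0.8 -0.5]
 [ 0.5  0.6  0.6]
 [ 0.8 -0.  -0.6]]
```

Request:
step_arm(moves=[0,0,0,0,-8.5,0,0,0,0,0,-17,0,0,0,0,0,-25.5,0,0,0,0,0,-34,0,0,0,0,0,-42.5,0,0,0,0,0,-51,0,0,0,0,0,-59.5,0,0,0,0,0,-68,0,0,0,0,0,-76.5,0,0,0,0,0,-85,0])

```text
t: 25.05
ee_pos: [426.3, 376.8, 239.4]
tcp_rot: [[-0.529, 0.759, 0.379], [0.623, 0.651, -0.434], [-0.577, 0.007, -0.817]]
force: [0.4, -0.2, -0.9]
grip_width: 87.9
grip_force: 0.0
```

```bash
python3 - <<'E'
from h import *
np.set_printoptions(precision=1,suppress=True)
s=readout.observe(); print(s['ee_pos'],s['q']);print(s['tcp_rot'])
rel((431,370,235),down(130,-45)); rel((431,370,235),down(130,0))
E
```

```text
[426.3 376.8 239.4] [-72.4  42.6  14.8  98.3  28.2  56.  -39.2]
[[-0.5  0.8  0.4]
 [ 0.6  0.7 -0.4]
 [-0.6  0.  -0.8]]
[-0.0041, -0.0009, 0.0083] [0.68, -9.8, 0.19]
[-0.0041, -0.0009, 0.0083] [0.56, 35.2, 0.44]
```

Request:
step_arm(moves=[-0.004,-0.001,0.008,0,8,0,-0.004,-0.001,0.008,0,16,0,-0.004,-0.001,0.008,0,24,0,-0.004,-0.001,0.008,0,32,0,-0.004,-0.001,0.008,0.5,35.2,0.4,-0.004,-0.001,0.008,0.5,35.2,0.4,-0.004,-0.001,0.008,0.5,35.2,0.4], hand=0.045)

```text
t: 25.75
ee_pos: [431.5, 367.8, 233.5]
tcp_rot: [[-0.641, 0.768, -0.004], [0.768, 0.641, -0.001], [0.002, -0.004, -1.0]]
force: [-0.1, 0.2, -0.6]
grip_width: 45.1
grip_force: 0.0
```

```bash
python3 - <<'E'
from h import *
s=readout.observe(); print(s['ee_pos'],s['q'])
rel((430.7,370.3,90),down(130)); rel((430.7,370.3,45),down(130))
E
```

```text
[431.4928135  367.76640988 233.48794524] [-40.79580815  35.37550584  -7.03793211 100.21523327   5.54601714
  44.94065952 -10.65567893]
[0.0021, 0.0015, 0.1435] [-0.21, -0.13, -0.17]
[0.002, 0.0017, 0.1885] [-0.21, -0.13, -0.17]
```

Request:
step_arm(moves=[0.002,0.0015,0.04,-0.2,-0.1,0,0.002,0.0015,0.08,-0.2,-0.1,0,0.002,0.0015,0.115,-0.2,-0.1,0,0.002,0.0015,0.135,-0.2,-0.1,0,0.002,0.0015,0.143,-0.2,-0.1,0,0.002,0.0015,0.143,-0.2,-0.1,0])

```text
t: 26.35
ee_pos: [430.0, 369.5, 88.8]
tcp_rot: [[-0.641, 0.768, -0.003], [0.768, 0.641, -0.002], [0.001, -0.004, -1.0]]
force: [0.1, -0.3, 0.1]
grip_width: 44.9
grip_force: 0.0
```

```bash
python3 - <<'E'
from h import *
s=readout.observe(); print(s['ee_pos'])
rel((430.7,370.3,45),down(130))
E
```

```text
[430.04198816 369.533322    88.75263527]
[0.0001, 0.0012, 0.0437] [-0.22, -0.04, -0.16]
```

Request:
step_arm(moves=[0,0.001,0.012,-0.2,0,0,0,0.001,0.025,-0.2,0,0,0,0.001,0.036,-0.2,0,0,0,0.001,0.043,-0.2,0,0,0,0.001,0.044,-0.2,0,0,0,0.001,0.044,-0.2,0,0])

```text
t: 26.95
ee_pos: [432.6, 368.3, 45.0]
tcp_rot: [[-0.637, 0.771, -0.0], [0.771, 0.637, 0.001], [0.001, 0.001, -1.0]]
force: [0.6, -0.2, -1.1]
grip_width: 44.7
grip_force: 0.0
```

Request:
step_arm(moves=[0,0,0,0,0,0,0,0,0,0,0,0,0,0,0,0,0,0,0,0,0,0,0,0,0,0,0,0,0,0,0,0,0,0,0,0], hand=0.0, newtons=15)

```text
t: 27.55
ee_pos: [432.9, 368.7, 45.6]
tcp_rot: [[-0.637, 0.771, 0.001], [0.771, 0.637, 0.002], [0.001, 0.002, -1.0]]
force: [0.2, -0.4, 3.6]
grip_width: 22.9
grip_force: 15.0
```

Request:
step_arm(moves=[0,0,-0.005,0,0,0,0,0,-0.015,0,0,0,0,0,-0.025,0,0,-4,0,0,-0.03,0,0,-12,0,0,-0.03,0,0,-20,0,0,-0.03,0,0,-28,0,0,-0.03,0,0,-36,0,0,-0.03,0,0,-44,0,0,-0.03,0,0,-52,0,0,-0.03,0,0,-60])

```text
t: 28.55
ee_pos: [432.9, 368.2, 75.9]
tcp_rot: [[-0.985, -0.172, 0.001], [-0.172, 0.985, 0.001], [-0.001, 0.001, -1.0]]
force: [-0.8, -0.9, -0.6]
grip_width: 23.0
grip_force: 15.0
```

```bash
python3 - <<'E'
from h import *
s=readout.observe(); print(s['ee_pos'],s['q'],s['force'])
rel((432,372,52),down(220)); rel((432,372,46.5),down(220))
E
```

```text
[432.85089459 368.21812837  75.86997313] [-33.83447855  49.88151863 -19.27616256 106.28957473  31.33599653
  29.05663555  25.38062915] [-0.80485347 -0.92013235 -0.61312009]
[0.0002, 0.0039, 0.0239] [0.02, 0.07, -30.08]
[0.0002, 0.0039, 0.0294] [0.02, 0.07, -30.08]
```

Request:
step_arm(moves=[0,0.002,0,0,0,-7,0,0.004,0,0,0,-14,0,0.004,0,0,0,-21,0,0.004,0.004,0,0,-27,0,0.004,0.01,0,0,-30,0,0.004,0.016,0,0,-30,0,0.004,0.021,0,0,-30,0,0.004,0.025,0,0,-30,0,0.004,0.028,0,0,-30,0,0.004,0.028,0,0,-30])

```text
t: 29.55
ee_pos: [431.8, 372.3, 46.9]
tcp_rot: [[-0.771, -0.637, -0.0], [-0.637, 0.771, 0.0], [-0.0, 0.0, -1.0]]
force: [0.5, 0.2, -0.7]
grip_width: 22.7
grip_force: 15.0
```

```bash
python3 - <<'E'
from h import *
s=readout.observe(); print(s['ee_pos'],s['q'],s['force'])
rel((432,372,46.5),down(220))
E
```

```text
[431.75413384 372.28928106  46.88876028] [-31.10676606  53.64118192 -24.80554527 106.10640278  42.64284625
  29.88399109  44.56460488] [ 0.53631041  0.16552607 -0.67373317]
[-0.0, -0.0004, 0.0004] [0.02, 0.02, -0.41]
```

Request:
step_arm(moves=[0,0,0.001,0,0,0,0,0,0.002,0,0,0,0,0,0.002,0,0,0])

```text
t: 29.85
ee_pos: [432.0, 372.7, 45.5]
tcp_rot: [[-0.771, -0.637, 0.001], [-0.637, 0.771, 0.002], [-0.001, 0.001, -1.0]]
force: [0.0, 0.0, 2.0]
grip_width: 22.6
grip_force: 15.0
```

Request:
step_arm(moves=[0,0,0.0005,0,0,0,0,0,0.0005,0,0,0,0,0,0.0005,0,0,0])

```text
t: 30.15
ee_pos: [432.1, 372.7, 45.5]
tcp_rot: [[-0.77, -0.637, 0.001], [-0.637, 0.77, 0.002], [-0.002, 0.001, -1.0]]
force: [-1.1, -0.7, 5.5]
grip_width: 23.0
grip_force: 15.0
```

Request:
step_arm(moves=[0,0,0,0,0,0,0,0,0,0,0,0,0,0,0,0,0,0,0,0,0,0,0,0,0,0,0,0,0,0], hand=0.045)

```text
t: 30.65
ee_pos: [431.9, 372.4, 44.6]
tcp_rot: [[-0.771, -0.637, 0.0], [-0.637, 0.771, 0.001], [-0.001, 0.001, -1.0]]
force: [0.3, 0.7, -0.3]
grip_width: 45.0
grip_force: 0.0
```

Request:
step_arm(moves=[0,0,-0.01,0,0,0,0,0,-0.03,0,0,0,0,0,-0.06,0,0,0,0,0,-0.1,0,0,0,0,0,-0.14,0,0,8,0,0,-0.17,0,0,16,0,0,-0.17,0,0,24,0,0,-0.17,0,0,32,0,0,-0.17,0,0,40,0,0,-0.17,0,0,48])

```text
t: 31.65
ee_pos: [431.6, 372.2, 215.6]
tcp_rot: [[-0.988, 0.152, 0.0], [0.152, 0.988, 0.002], [-0.0, 0.002, -1.0]]
force: [-0.6, 0.5, -0.2]
grip_width: 44.9
grip_force: 0.0
```

```bash
python3 - <<'E'
from h import *
s=readout.observe(); print(s['ee_pos'],s['q'],s['force'])
rel((432,372,200),down(130))
E
```

```text
[431.63207145 372.23717539 215.59037236] [-32.17877624  37.99896156 -22.3247784  100.58472563  19.20380189
  45.10722033  17.38599858] [-0.64223783  0.46249202 -0.19745508]
[-0.0004, -0.0002, 0.0156] [0.1, -0.03, 41.29]
```

Request:
step_arm(moves=[0,0,0,0,0,8,0,0,0,0,0,16,0,0,0,0,0,24,0,0,0,0,0,32,0,0,0,0,0,38,0,0,0,0,0,41.3,0,0,0,0,0,41.3], hand=0.088)

```text
t: 32.35
ee_pos: [431.5, 372.5, 215.4]
tcp_rot: [[-0.647, 0.762, 0.0], [0.762, 0.647, 0.002], [0.001, 0.001, -1.0]]
force: [-0.6, -0.3, 0.3]
grip_width: 88.1
grip_force: 0.0
```

```bash
python3 - <<'E'
from h import *
np.set_printoptions(precision=1,suppress=True)
s=readout.observe(); print(s['ee_pos'],s['q']); i=optics.camera_info('wrist'); im=snap('wrist','w6.png')[:,:,::-1]
u,v=proj('wrist',(432,372,73),i); print(u,v)
hsv=cv2.cvtColor(np.ascontiguousarray(im),cv2.COLOR_BGR2HSV); m=cv2.inRange(hsv,(0,0,40),(180,60,255)); k=np.zeros_like(m); k[int(v)-70:int(v)+70,int(u)-70:int(u)+70]=1; m=m*k
c=max(cv2.findContours(m,0,2)[0],key=cv2.contourArea); r=cv2.minAreaRect(c); print(r,cv2.boundingRect(c)); b=cv2.boxPoints(r)
P=np.array([onz('wrist',*p,73,i) for p in b]); print(P,P.mean(0))
for a in range(4): d=P[a]-P[a-1]; print(np.linalg.norm(d),np.degrees(np.arctan2(d[1],d[0])))
cv2.drawContours(im:=np.ascontiguousarray(im),[c],-1,(0,0,255),1); cv2.imwrite('pics/w6b.png',im)
E
```

```text
[431.5 372.5 215.4] [-39.3  37.  -10.3 101.    9.   42.8 -13.9]
319.8376456376561 228.46664095311573
((320.5, 218.0), (38.0, 87.0), 90.0) (277, 199, 88, 39)
[[396.  368.9  73. ]
 [441.7 407.5  73. ]
 [459.8 387.4  73. ]
 [413.  347.8  73. ]] [427.6 377.9  73. ]
27.051699485340453 128.73415327181104
59.808262132506115 40.28473274438265
27.06205061747966 -48.065978060507014
61.31915373744624 -139.72371935143775
```

View pics/w6b.png

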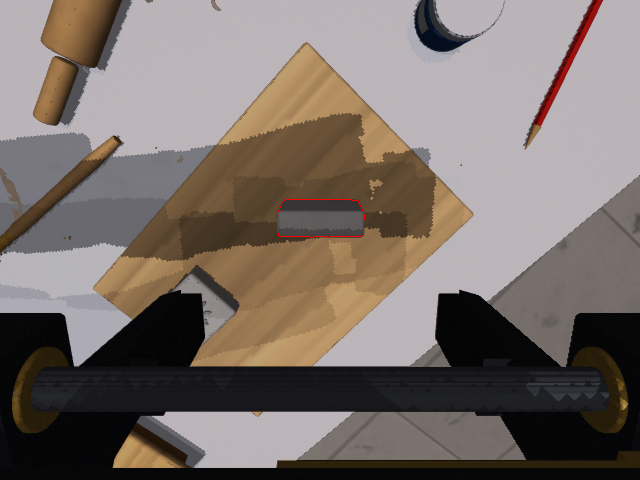

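The mould stands at the image centre. Its top face covers about rows 211–237, cols 277–364, with the plain back toward the top of the image (direction 130°) and the relief toward the mate.

```bash
cat >> h.py <<'E'
def gpose(c,psi,tilt,th,gy,gz):
    """TCP for gripping mould: c=block centre (on z-mid), n at psi; mould rotated th deg from standing to lying; tool tilt about y, x at psi+180"""
    pass
E
python3 - <<'E'
from h import *
np.set_printoptions(precision=1,suppress=True)
s=readout.observe(); i=optics.camera_info('wrist')
for v in (211,230,237): print(v,onz('wrist',277,v,73,i),onz('wrist',320.5,v,73,i),onz('wrist',364,v,73,i))
im=cv2.imread('pics/w6.png'); print(im[195:245,320,1]); print(im[220,270:372,1])
E
```

```text
211 [401.4 362.2  73. ] [424.3 381.7  73. ] [447.3 401.3  73. ]
230 [409.9 351.7  73. ] [433.1 371.4  73. ] [456.4 391.2  73. ]
237 [413.1 347.7  73. ] [436.4 367.5  73. ] [459.8 387.4  73. ]
[ 70  69  70  69  53  51  50  51  51  51  51  53  51  51  53  60  78  86
  90  90  92  91  91  91  91  92  91  91  90  90  90  90  90  88  68  67
  69  69  68  68  64  60  83 120 117 115 115 114 114 112]
[77 76 75 75 75 75 76 75 83 89 92 96 96 94 94 93 95 93 94 95 95 94 92 92
 93 95 95 95 94 93 94 92 93 92 91 92 92 93 92 94 92 93 91 92 91 92 91 93
 92 90 92 90 91 91 90 91 91 91 91 91 92 91 92 91 90 91 91 92 91 91 91 92
 90 90 91 92 92 92 91 92 90 89 90 91 90 91 90 89 88 89 89 87 82 74 59 58
 58 57 55 55 54 54]
```

```bash
python3 - <<'E'
from h import *
R=down(130,45); print(R[:,2]); G=np.array([429.5,375.8,39.1])
print(G-80*R[:,2])
rel(G-100*R[:,2],R)
E
```

```text
[-0.45451948  0.54167522 -0.70710678]
[465.86155821 332.46598237  95.66854249]
[-0.0669, -0.0, 0.1054] [-0.09, 44.94, 0.41]
```

Request:
step_arm(moves=[-0.02,0,0,0,7,0,-0.04,0,0,0,14,0,-0.06,0,0,0,21,0,-0.067,0,0.01,0,28,0,-0.067,0,0.03,0,35,0.4,-0.067,0,0.055,0,41,0.4,-0.067,0,0.08,0,45,0.4,-0.067,0,0.1,0,45,0.4,-0.067,0,0.105,0,45,0.4,-0.067,0,0.105,0,45,0.4])

```text
t: 33.4
ee_pos: [475.0, 321.5, 109.9]
tcp_rot: [[-0.453, 0.766, -0.456], [0.542, 0.643, 0.542], [0.708, -0.001, -0.706]]
force: [0.1, -0.8, 1.2]
grip_width: 88.4
grip_force: 0.0
```

```bash
python3 - <<'E'
from h import *
np.set_printoptions(precision=2,suppress=True)
s=readout.observe(); print(s['ee_pos'],s['q']); print(s['tcp_rot'])
R=down(130,45); G=np.array([429.5,375.8,39.1]); rel(G-40*R[:,2],R); rel(G,R)
E
```

```text
[474.95 321.49 109.9 ] [  2.57  62.84 -38.18  92.98 -12.37  47.03  27.59]
[[-0.45  0.77 -0.46]
 [ 0.54  0.64  0.54]
 [ 0.71 -0.   -0.71]]
[-0.0001, 0.0001, 0.0601] [-0.05, -0.1, -0.07]
[-0.0002, 0.0002, 0.1001] [-0.05, -0.1, -0.07]
```

Request:
step_arm(moves=[0,0,0.01,0,0,0,0,0,0.025,0,0,0,0,0,0.042,0,0,0,0,0,0.058,0,0,0,0,0,0.07,0,0,0,0,0,0.08,0,0,0,0,0,0.09,0,0,0,0,0,0.097,0,0,0,0,0,0.1,0,0,0,0,0,0.1,0,0,0])

```text
t: 34.4
ee_pos: [429.6, 375.5, 38.9]
tcp_rot: [[-0.453, 0.767, -0.455], [0.542, 0.642, 0.542], [0.708, -0.002, -0.706]]
force: [-0.1, 0.1, -0.3]
grip_width: 88.4
grip_force: 0.0
```

```bash
python3 - <<'E'
from h import *
np.set_printoptions(precision=2,suppress=True)
s=readout.observe(); print(s['ee_pos'],s['force'],s['q']); i=optics.camera_info('wrist')
w=snap('wrist','w7.png'); print(proj('wrist',(431,374,73),i)); snap('side','s7.png')
R=down(130,45); G=np.array([429.5,375.8,39.1]); rel(G,R)
E
```

```text
[429.56 375.55  38.86] [-0.14  0.06 -0.28] [ -2.57  68.8  -38.51  97.45 -12.82  34.71  27.9 ]
(np.float64(320.7091045003003), np.float64(285.8622689710631))
[0.0006, -0.0002, 0.0006] [0.02, -0.02, -0.12]
```

Pose reached to within 1 mm with no contact, so I close on the two ends.

Request:
step_arm(moves=[0,0,0,0,0,0,0,0,0,0,0,0,0,0,0,0,0,0,0,0,0,0,0,0,0,0,0,0,0,0,0,0,0,0,0,0], hand=0.0, newtons=25)

```text
t: 35.1
ee_pos: [429.9, 375.4, 39.1]
tcp_rot: [[-0.453, 0.767, -0.455], [0.543, 0.642, 0.542], [0.708, -0.001, -0.707]]
force: [-0.1, -0.3, 1.6]
grip_width: 61.8
grip_force: 25.0
```

Request:
step_arm(moves=[0.002,0,-0.002,0,0,0,0.006,0,-0.006,0,0,0,0.012,0,-0.012,0,0,0,0.02,0,-0.02,0,0,0,0.028,0,-0.028,0,0,0,0.035,0,-0.035,0,0,0,0.04,0,-0.04,0,0,0,0.042,0,-0.042,0,-4,0,0.042,0,-0.042,0,-9,0,0.042,0,-0.042,0,-15,0])

```text
t: 36.1
ee_pos: [430.8, 374.4, 98.5]
tcp_rot: [[-0.554, 0.769, -0.32], [0.667, 0.64, 0.382], [0.498, -0.002, -0.867]]
force: [-0.3, 0.1, -0.9]
grip_width: 62.1
grip_force: 25.0
```

Request:
step_arm(moves=[0,0,0,0,-5,0,0,0,0,0,-11,0,0,0,0,0,-17,0,0,0,0,0,-23,0,0,0,0,0,-29,0,0,0,0,0,-35,0,0,0,0,0,-41,0,0,0,0,0,-47,0,0,0,0,0,-53,0,0,0,0,0,-58,0])

```text
t: 37.1
ee_pos: [428.2, 377.3, 98.5]
tcp_rot: [[-0.569, 0.765, 0.302], [0.675, 0.644, -0.361], [-0.47, -0.001, -0.882]]
force: [-0.9, -0.5, -1.1]
grip_width: 61.9
grip_force: 25.0
```

```bash
python3 - <<'E'
from h import *
np.set_printoptions(precision=2,suppress=True)
s=readout.observe(); print(s['ee_pos'],s['force'],s['q'],s['grip_width']); print(s['tcp_rot'])
rel((430,375,100),down(130,-45))
E
```

```text
[428.2  377.33  98.53] [-0.86 -0.51 -1.14] [-75.55  55.39  27.06 103.23   8.34  33.85 -24.82] 61.865454280682926
[[-0.57  0.77  0.3 ]
 [ 0.67  0.64 -0.36]
 [-0.47 -0.   -0.88]]
[-0.0033, -0.0001, 0.0001] [-0.01, -16.94, 0.1]
```

Request:
step_arm(moves=[-0.001,0,0,0,-5,0,-0.002,0,0,0,-10,0,-0.003,0,0,0,-15,0,-0.003,0,0,0,-17,0,-0.003,0,0,0,-17,0,-0.003,0,0,0,-17,0])

```text
t: 37.7
ee_pos: [431.8, 372.9, 100.1]
tcp_rot: [[-0.455, 0.768, 0.452], [0.543, 0.641, -0.543], [-0.706, -0.002, -0.708]]
force: [0.1, 0.4, -0.4]
grip_width: 61.8
grip_force: 25.0
```

```bash
python3 - <<'E'
from h import *
np.set_printoptions(precision=3,suppress=True)
s=readout.observe(); print(s['ee_pos'],s['force'],s['q'],s['grip_width']); print(s['tcp_rot'],np.degrees(np.arcsin(s['tcp_rot'][2][0])))
t=snap('side','s8.png'); u,v=map(int,proj('side',(430,375,110))); print(u,v)
rel((430,375,40),down(130,-45))
w=snap('wrist','w8.png')
cv2.imwrite('pics/c8.png',np.hstack([cv2.resize(t[v-40:v+40,u-53:u+53],(400,300),interpolation=cv2.INTER_CUBIC),cv2.resize(w,(400,300))])[:,:,::-1])
E
```

```text
[431.838 372.857 100.131] [ 0.11   0.424 -0.409] [-85.905  64.843  36.835  99.256  11.885  41.624 -32.65 ] 61.821250190319354
[[-0.455  0.768  0.452]
 [ 0.543  0.641 -0.543]
 [-0.706 -0.002 -0.708]] -44.89890030040125
296 202
[0.0452, -0.0001, 0.0405] [-0.18, -0.1, -0.09]
```

View pics/c8.png

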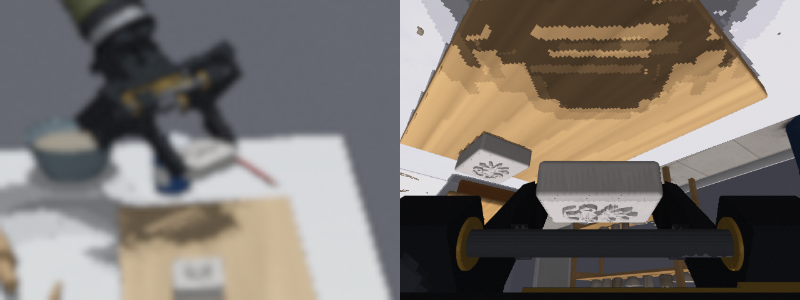

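The mould is held level with its carved face up, and the mate is clear at the upper left of the wrist view. Next I lower it.

Request:
step_arm(moves=[0.004,0,0.004,0,0,0,0.01,0,0.01,0,0,0,0.017,0,0.017,0,0,0,0.024,0,0.024,0,0,0,0.031,0,0.031,0,0,0,0.037,0,0.037,0,0,0,0.041,0,0.041,0,0,0,0.044,0,0.044,0,0,0,0.045,0,0.045,0,0,0,0.045,0,0.045,0,0,0])

```text
t: 38.8
ee_pos: [431.5, 373.4, 36.2]
tcp_rot: [[-0.455, 0.767, 0.453], [0.542, 0.642, -0.543], [-0.707, -0.002, -0.708]]
force: [0.0, -0.2, -0.7]
grip_width: 62.1
grip_force: 25.0
```

Request:
step_arm(moves=[0.001,0,0.001,0,0,0,0.002,0,0.002,0,0,0,0.003,0,0.003,0,0,0,0.003,0,0.003,0,0,0])

```text
t: 39.2
ee_pos: [431.3, 373.4, 31.8]
tcp_rot: [[-0.455, 0.767, 0.453], [0.542, 0.642, -0.543], [-0.707, -0.002, -0.708]]
force: [1.3, 1.0, -0.9]
grip_width: 61.9
grip_force: 25.0
```

```bash
python3 - <<'E'
from h import *
s=readout.observe(); print(s['ee_pos'],s['force']); rel((s['ee_pos'][0],s['ee_pos'][1],30),down(130,-45)); print(s['q'])
E
```

```text
[431.34550668 373.43122022  31.80801459] [ 1.34397628  0.97016947 -0.87041496]
[0.0013, 0.0, 0.0013] [-0.11, -0.05, 0.03]
[-85.34479699  71.32683763  35.27942513  98.17331299  10.45411285
  37.38941315 -35.29154683]
```

Request:
step_arm(moves=[0.0005,0,0.0005,0,0,0,0.001,0,0.001,0,0,0,0.001,0,0.001,0,0,0])

```text
t: 39.5
ee_pos: [431.4, 373.4, 30.5]
tcp_rot: [[-0.455, 0.767, 0.453], [0.542, 0.642, -0.543], [-0.707, -0.002, -0.708]]
force: [-0.3, -0.4, -0.5]
grip_width: 62.0
grip_force: 25.0
```

Request:
step_arm(moves=[0.0003,0,0.0003,0,0,0,0.0005,0,0.0005,0,0,0,0.0005,0,0.0005,0,0,0])

```text
t: 39.8
ee_pos: [431.4, 373.4, 30.5]
tcp_rot: [[-0.455, 0.767, 0.453], [0.542, 0.642, -0.543], [-0.707, -0.001, -0.707]]
force: [-3.5, 0.9, 5.5]
grip_width: 62.1
grip_force: 25.0
```

Request:
step_arm(moves=[0,0,0,0,0,0,0,0,0,0,0,0,0,0,0,0,0,0,0,0,0,0,0,0,0,0,0,0,0,0,0,0,0,0,0,0], hand=0.086)

```text
t: 40.4
ee_pos: [431.4, 373.3, 29.7]
tcp_rot: [[-0.455, 0.767, 0.453], [0.542, 0.642, -0.543], [-0.707, -0.002, -0.708]]
force: [0.3, -0.1, 0.2]
grip_width: 85.8
grip_force: 0.0
```

Request:
step_arm(moves=[0,0,-0.01,0,0,0,0,0,-0.03,0,0,0,0,0,-0.06,0,0,0,0,0,-0.1,0,0,0,0,0,-0.14,0,0,0,0,0,-0.17,0,0,0,0,0,-0.18,0,0,0,0,0,-0.18,0,0,0])

```text
t: 41.2
ee_pos: [349.4, 472.4, 157.8]
tcp_rot: [[-0.456, 0.766, 0.454], [0.543, 0.643, -0.54], [-0.705, -0.0, -0.709]]
force: [0.1, -0.2, -0.3]
grip_width: 86.0
grip_force: 0.0
```

```bash
python3 - <<'E'
from h import *
s=readout.observe(); print(s['ee_pos'],s['force'],s['grip_force'])
t=snap('side','s9.png'); w=snap('wrist','w9.png')
cv2.imwrite('pics/c9.png',np.hstack([cv2.resize(t[150:300,220:420],(400,300),interpolation=cv2.INTER_CUBIC),cv2.resize(w,(400,300))])[:,:,::-1])
E
```

```text
[349.4256664  472.38577614 157.80943263] [ 0.14272821 -0.17260392 -0.34166335] 0.0
```

View pics/c9.png

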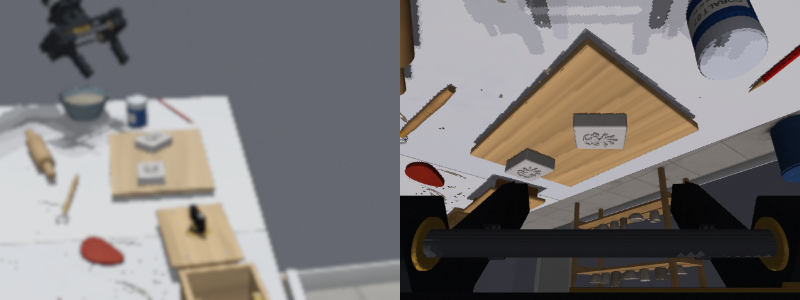

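The mould lies flat and face up on the board. The mate and the blue jar are undisturbed, the lid is flat on the bench, and the gripper is clear of everything.

```bash
python3 -c "
from rig import ticket
print(ticket.finish_job())"
```

```text
the job is handed in; nothing more can be done
None
```

I handed the job in at about 41 s of the 72 s allowed, and no verdict came back: the lid is flat on the bench, and the second mould lies carved face up on the ware board, released. The last pictures showed the other mould and the blue jar where they stood; I did not check the yellow jar again at the end.

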